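# Load the annealing rack in reverse order

## Task

Move the four finished white glass pieces from the cork pads on the wooden tray to the steel annealing rack, one in each well, in reverse order: the piece now leftmost in the tray must stand rightmost in the rack, and so on along the row (left and right as the robot sees them). Every piece must end up standing upright on the floor of its well.

Things in the scene. Friction and masses are not known exactly. Their poses are not given: they have to be found in the camera images.
- vial: White opal glass, round about its z axis; origin at the centre of its underside, z up, about 80 g. Tall straight vial, plain all the way, 34 mm diameter, 84 mm high, flat on top with a dark mouth; grip the straight wall about 50 mm up.
- jar: White opal glass, round about its z axis; origin at the centre of its underside, z up, about 100 g. Squat straight jar, 40 mm diameter and 48 mm high, with a small round knob (20 mm across) on top, 66 mm high in all; grip the wall about 32 mm up.
- flask: White opal glass, round about its z axis; origin at the centre of its underside, z up, about 90 g. Conical flask, 40 mm across at its foot, tapering to 18 mm at 48 mm up; then a straight neck of 18 mm diameter to a rim 24 mm across at 82 to 86 mm; grip the neck about 68 mm up.
- bulb: White opal glass, round about its z axis; origin at the centre of its underside, z up, about 80 g. Ball on a foot: a flat disc foot 34 mm across and 5 mm thick, a thin stem 12 mm thick, and a ball of 44 mm diameter centred 53 mm up, 75 mm high in all; grip the ball at its widest, 53 mm up.
- pad_vial: Fixed round cork pad, 60 mm across, 8 mm thick, the one that carries the vial at the start and stays behind when it is taken away; all four pads look alike. Origin at the centre of its underside, its top 8 mm above.
- pad_jar: Fixed round cork pad, 60 mm across, 8 mm thick, the one that carries the jar at the start and stays behind when it is taken away; all four pads look alike. Origin at the centre of its underside, its top 8 mm above.
- pad_flask: Fixed round cork pad, 60 mm across, 8 mm thick, the one that carries the flask at the start and stays behind when it is taken away; all four pads look alike. Origin at the centre of its underside, its top 8 mm above.
- pad_bulb: Fixed round cork pad, 60 mm across, 8 mm thick, the one that carries the bulb at the start and stays behind when it is taken away; all four pads look alike. Origin at the centre of its underside, its top 8 mm above.
- tray: Fixed wooden board, 90 x 292 mm, 12 mm thick; the four cork pads stand on it in a row. Origin: centre of its underside. y runs along the row (to the left as the robot sees it), x across it; pads centred at y = -108, -36, 36, 108 mm, x = 0; glass stands on them 20 mm above the bench. On the left or right of the bench.
- rack: Fixed dark steel plate, 80 x 292 mm, 20 mm thick, with a row of four round wells in its top, 60 mm across, 8 mm deep, grey inside (floor 12 mm above the underside). Origin: centre of its underside. y runs along the row (to the left as the robot sees it), x across it; wells centred at y = -108, -36, 36, 108 mm, x = 0. On the side where the tray is not.

How it is judged:
At the end, for the whole second after the job is handed in: Each glass piece stands in its own well, in reverse order (pad at y in the tray frame: piece at -y in the rack frame), within 15 mm of the well centre along x and y, underside within 5 mm of the well floor, upright within 0.12 rad, at rest (x of vial in the frame of rack between -0.015 and 0.015 m and z of vial in the frame of rack between 0.007 and 0.017 m and angle between each of vial, jar, flask, bulb's own z axis and vertical below 0.12 rad and linear speed of each of vial, jar, flask, bulb below 0.02 m/s and angular speed of each of vial, jar, flask, bulb below 0.2 rad/s and ((y of pad_vial in the frame of tray between -0.128 and -0.088 m and y of vial in the frame of rack between 0.093 and 0.123 m) or (y of pad_vial in the frame of tray between -0.056 and -0.016 m and y of vial in the frame of rack between 0.021 and 0.051 m) or (y of pad_vial in the frame of tray between 0.016 and 0.056 m and y of vial in the frame of rack between -0.051 and -0.021 m) or (y of pad_vial in the frame of tray between 0.088 and 0.128 m and y of vial in the frame of rack between -0.123 and -0.093 m)) and x of jar in the frame of rack between -0.015 and 0.015 m and z of jar in the frame of rack between 0.007 and 0.017 m and ((y of pad_jar in the frame of tray between -0.128 and -0.088 m and y of jar in the frame of rack between 0.093 and 0.123 m) or (y of pad_jar in the frame of tray between -0.056 and -0.016 m and y of jar in the frame of rack between 0.021 and 0.051 m) or (y of pad_jar in the frame of tray between 0.016 and 0.056 m and y of jar in the frame of rack between -0.051 and -0.021 m) or (y of pad_jar in the frame of tray between 0.088 and 0.128 m and y of jar in the frame of rack between -0.123 and -0.093 m)) and x of flask in the frame of rack between -0.015 and 0.015 m and z of flask in the frame of rack between 0.007 and 0.017 m and ((y of pad_flask in the frame of tray between -0.128 and -0.088 m and y of flask in the frame of rack between 0.093 and 0.123 m) or (y of pad_flask in the frame of tray between -0.056 and -0.016 m and y of flask in the frame of rack between 0.021 and 0.051 m) or (y of pad_flask in the frame of tray between 0.016 and 0.056 m and y of flask in the frame of rack between -0.051 and -0.021 m) or (y of pad_flask in the frame of tray between 0.088 and 0.128 m and y of flask in the frame of rack between -0.123 and -0.093 m)) and x of bulb in the frame of rack between -0.015 and 0.015 m and z of bulb in the frame of rack between 0.007 and 0.017 m and ((y of pad_bulb in the frame of tray between -0.128 and -0.088 m and y of bulb in the frame of rack between 0.093 and 0.123 m) or (y of pad_bulb in the frame of tray between -0.056 and -0.016 m and y of bulb in the frame of rack between 0.021 and 0.051 m) or (y of pad_bulb in the frame of tray between 0.016 and 0.056 m and y of bulb in the frame of rack between -0.051 and -0.021 m) or (y of pad_bulb in the frame of tray between 0.088 and 0.128 m and y of bulb in the frame of rack between -0.123 and -0.093 m))); the robot touches nothing.
It also fails if it takes over 128 s, if anything falls off the work surface, if the arm or the gripper's body presses on something with over 40 N, if the wrist force passes 120 N, or if a joint passes its speed limit or range.

## Robot

A 7-joint arm with a two-finger parallel gripper is mounted at the origin on the work surface. World frame = base frame: x ahead of the robot, y to its left, z up, the work surface at z = 0. Lengths are in m, angles in rad, forces in N, time in s.
With the tool pointing down it reaches from about 0.35 to 0.9 m from the base axis. Payload 8.1 kg.
Tool frame: the origin (TCP) lies between the finger pads; the fingertips stand 22 mm ahead of it and the grasp point (between the pads) lies 3 mm ahead of it (arm.tip_reach is the distance from the TCP to the fingertips, in m); z points along the fingers, y is the line along which they close (so a half turn about z gives the same grasp; the last joint's range is limited). The gripper opens to 92 mm and grips with 3 to 60 N. Pads are 19 mm wide; open, the fingers measure 130 mm over their backs; the gripper's body (75 mm by 190 mm) begins 47 mm behind the grasp point.
Start: joints at [-1.334, 0.434, 0.025, 1.573, -0.012, 1.134, -0.075], TCP at [0.208, 0.589, 0.249] pointing down, gripper open.
Joint ranges: [-2.62, 2.62], [-0.44, 2.09], [-1.27, 1.32], [0.08, 2.57], [-1.32, 4.46], [0.12, 2], [-2.74, 2.74]. Speed limits (rad/s): [2.22, 2.22, 3.01, 3.01, 3.14, 3.14, 3.14].

## Interface

Orientations are given as a rotation vector (axis times angle).
In Python, from cell import telemetry, vision, job, arm gives the robot as it stands. The module is installed in compiled form; this text tells all that it offers.
- The arm moves only by the shell command python3 -m creep 'ROWS' [FORCE]. ROWS is text: rows parted by semicolons, each of 7 numbers parted by spaces: the finger opening in cm, from 0 to 9.18, then the shift along the tool's x, y, z in cm, then the turn, a rotation vector about the tool's x, y, z in degrees. A call has 1 to 5 rows; each row is the pose to reach, as a shift and turn from the pose commanded when the call began, along the tool's axes at that moment; what a row does not reach only later rows make up. A row lasts 1/8 s, in which the tool goes at most 62.5 mm and 10.7 degrees, less where a joint would pass 70% of its speed; a pose out of reach is approached as far as the arm can. A call with a gripper value outside its range is refused whole. The fingers move at their own pace and stop on an object; FORCE is the grip in N (left out, the last holds). Time passes only in rows, so rows that repeat a pose let the fingers close. It gives the time, the measured TCP pose, the force, the opening and the grip force at its end, in the units of the state.
- telemetry.observe(): the state, without advancing time (a new reading comes with each control period).
- vision.get_image(name): name is "scene" or "top" or "wrist"; returns the picture (384x512x3 uint8, red, green, blue); there is no depth.
- vision.camera_info(name): a dict with "fov_y" (degrees; the focal length in pixels is half the picture's height over the tangent of half this angle, whatever the lens; pixels are square), "cx", "cy" (the principal point, pixels), "extrinsics" (4x4, takes a point from camera to world coordinates). Camera axes: x right, y down, z forward; pixel columns grow to the right and rows downward; lengths in m; the calibration is good to about 2 mm. The wrist camera is an equidistant fisheye: a pixel r from the principal point sees the ray r / f radians off the axis. A picture is of the moment at which its call begins: read the wrist's pose just before it. camera_info takes no time and is no camera call; for the wrist camera it gives the pose at the moment of the call.
- job.sign_off(): hands the job in; it is judged then, once.
The state is a dict: "clock": time; "joints": joint angles; "dq": joint speeds; "joint_efforts": joint torques, N m; "position": TCP position; "ee_rot": TCP orientation; "force": force on the tool from outside, world axes, zero at the start; "ft_torque": the same for the moment, N m; "width": opening from 0.0 (shut) to 1.0 (fully open); "gripper_force": force on a finger pad.
Only numpy, scipy, OpenCV 4.12 (cv2) and the standard library are available. Lean on these libraries where they do the work, as an engineer would, in place of code of your own. Each camera call takes 0.05 s, during which the arm holds its last target. There are 200 camera calls.

## Working session

There is one attempt and no reset: what is moved stays moved. The work goes in short steps, Python scripts to look and compute and a shell command to move; the robot and the scene stay as the last step left them, time stands still between calls to the robot, and variables do not carry over. Pictures are saved under pics/ and viewed, at most 14 in all, crops included, and the job is handed in when it is done.

```bash
mkdir -p pics; python3 - <<'E'
from cell import telemetry, vision, job, arm
import cv2,numpy as np
s=telemetry.observe();print({k:np.round(v,4) for k,v in s.items()})
for n in("scene","top"):
    cv2.imwrite(f"pics/{n}0.png",vision.get_image(n)[:,:,::-1]);c=vision.camera_info(n);print(n,c["fov_y"],c["cx"],c["cy"],np.round(c["extrinsics"],4).tolist())
E
```

```text
{'clock': np.float64(0.0), 'joints': array([-1.3336,  0.4352,  0.025 ,  1.5741, -0.0116,  1.134 , -0.0751]), 'dq': array([ 0.0011, -0.0001,  0.0011,  0.0017, -0.0002,  0.0003,  0.0005]), 'joint_efforts': array([ 1.50000e-03, -6.67865e+01,  9.85600e-01, -3.14449e+01,
       -6.05000e-02,  4.30000e-02,  2.00000e-04]), 'position': array([0.2082, 0.5888, 0.248 ]), 'ee_rot': array([-5.3120e-01, -3.0962e+00,  2.4000e-03]), 'force': array([-0.7099,  0.3272, -0.3602]), 'ft_torque': array([-0.026 ,  0.0021, -0.0036]), 'gripper_force': np.float64(0.0), 'width': np.float64(0.9996)}
scene 45.18875101742809 255.6739947162443 196.30991384180834 [[-0.0975, 0.7224, -0.6846, 1.3044], [0.9952, 0.0699, -0.068, 0.0781], [-0.0012, -0.6879, -0.7258, 0.8925], [0.0, 0.0, 0.0, 1.0]]
top 49.310928035944336 254.2807543531753 192.945697013953 [[-0.0136, -0.9968, 0.0789, 0.4492], [-0.9999, 0.0134, -0.0029, -0.0152], [0.0018, -0.0789, -0.9969, 0.9384], [0.0, 0.0, 0.0, 1.0]]
```

View pics/top0.png

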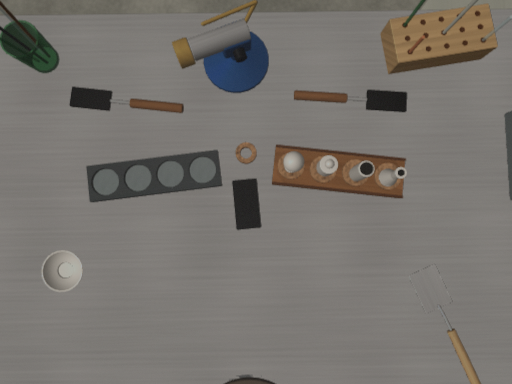

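View pics/scene0.png

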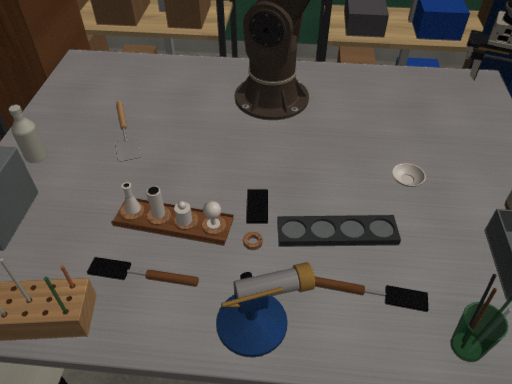

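```bash
python3 - <<'E'
import cv2,numpy as np
i=cv2.imread("pics/top0.png")
f=lambda x,y:cv2.resize(i[y:y+60,x:x+145],None,fx=5.5,fy=5,interpolation=2)[:, :797]
a=cv2.resize(i[145:205,82:227],None,fx=5,fy=5,interpolation=2);b=cv2.resize(i[140:200,266:411],None,fx=5,fy=5,interpolation=2)
cv2.imwrite("pics/crop0.png",np.vstack([a,b]))
E
```

```text
(no output)
```

View pics/crop0.png

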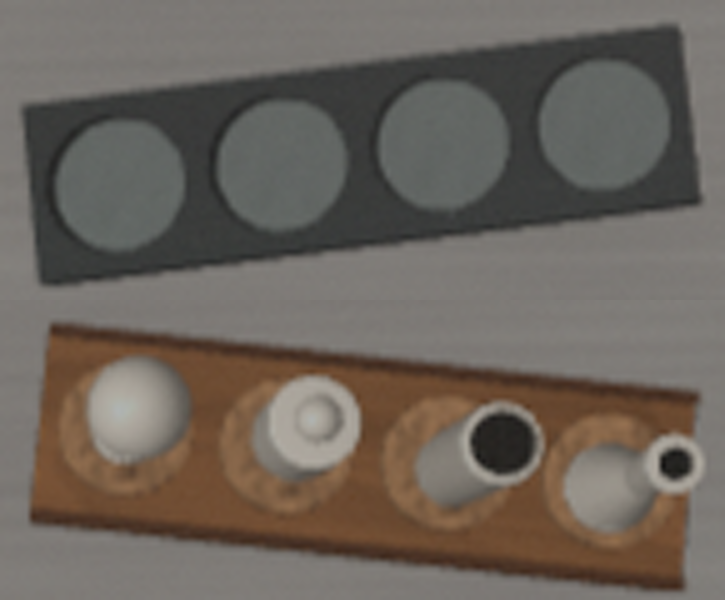

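```bash
cat > h.py <<'E'
import numpy as np
from cell import vision,telemetry
from scipy.spatial.transform import Rotation as R
def ray(n,u,v,z):
    c=vision.camera_info(n);f=192/np.tan(np.radians(c["fov_y"])/2);E=c["extrinsics"]
    d=E[:3,:3]@[(u-c["cx"])/f,(v-c["cy"])/f,1];return E[:3,3]+d*(z-E[2,3])/d[2]
def go(target,yaw):   # target grasp point xyz; tool down, tool y at yaw (deg) -> row numbers (cm, deg)
    s=telemetry.observe();A=R.from_rotvec(s["ee_rot"]);p=np.array(s["position"])
    yw=np.radians(yaw);y=np.array([np.cos(yw),np.sin(yw),0]);z=np.array([0,0,-1.]);x=np.cross(y,z)
    B=R.from_matrix(np.c_[x,y,z]);t=np.array(target)-.003*z
    print("at",p.round(4),"shift cm",(A.inv().apply(t-p)*100).round(2),"turn",(A.inv()*B).as_rotvec(degrees=True).round(1))
E
python3 - <<'E'
from h import *
g=lambda l,z,o:np.array([ray("top",o[0]+a/5,o[1]+b/5,z) for a,b in l])
O=(82-.4,145-.4);P=(266-.4,80-.4)
w=g([(119,185),(281,165),(444,145),(603,125)],.012,O)
k=g([(22,106),(680,25),(700,203),(42,285)],.02,O)
p=g([(126,430),(286,446),(449,462),(611,480)],.02,P)
gl=[g([q],z,P)[0] for q,z in [((139,409),.073),((314,424),.068),((505,445),.104),((674,464),.106)]]
for n,a in(("wells",w),("rack corners",k),("pads",p),("glass",gl)):print(n,np.round(a,4).tolist())
for a in(w,p):
    d=a[0]-a[3];print(np.linalg.norm(d)/3,np.degrees(np.arctan2(-d[0],d[1])),a.mean(0))
print(k.mean(0))
E
```

```text
wells [[0.5523, 0.3131, 0.012], [0.5603, 0.2411, 0.012], [0.5683, 0.1685, 0.012], [0.5764, 0.0977, 0.012]]
rack corners [[0.5872, 0.3536, 0.02], [0.6195, 0.0623, 0.02], [0.54, 0.054, 0.02], [0.5077, 0.3434, 0.02]]
pads [[0.5816, -0.0995, 0.02], [0.5735, -0.1702, 0.02], [0.5654, -0.2421, 0.02], [0.5564, -0.3135, 0.02]]
glass [[0.5827, -0.1002, 0.073], [0.5761, -0.1741, 0.068], [0.5613, -0.2441, 0.104], [0.5525, -0.3111, 0.106]]
0.07225045696833733 6.365003532476828 [0.56432556 0.20509214 0.012     ]
0.07183326737543701 -6.702032666344308 [ 0.5692072  -0.20631295  0.02      ]
[0.56360217 0.2033517  0.02      ]
```

```bash
python3 -m creep '9.18 -4 -3.6 0 0 0 10; 9.18 -8 -7.2 0 0 0 20; 9.18 -12 -10.8 0 0 0 30; 9.18 -16 -14.4 0 0 0 40; 9.18 -20 -18 0 0 0 50'; python3 -c "
from h import *
go([.582,-.100,.2],0)"
```

```text
clock: 0.72
position: [0.3374, 0.3511, 0.2486]
ee_rot: [-1.797, -2.576, 0.0]
force: [0.5, 0.8, -0.1]
width: 0.999
gripper_force: 0.0
at [0.3374 0.3511 0.2486] shift cm [-50.78   7.38   4.56] turn [-0.  -0.  20.2]
```

```bash
python3 -m creep '9.18 -5 .7 0 0 0 10; 9.18 -10 1.5 0 0 0 20.2; 9.18 -15 2.2 0 0 0 20.2; 9.18 -20 2.9 0 0 0 20.2; 9.18 -25 3.6 0 0 0 20.2'; python3 -c "
from h import *
go([.582,-.100,.2],0)"
```

```text
clock: 1.35
position: [0.4586, 0.1299, 0.2487]
ee_rot: [-2.215, -2.228, -0.0]
force: [0.3, 0.4, 0.5]
width: 1.0
gripper_force: 0.0
at [0.4586 0.1299 0.2487] shift cm [-23.07  12.2    4.56] turn [-0.  -0.   0.3]
```

```bash
python3 -m creep '9.18 -6 3 0 0 0 0; 9.18 -12 6 0 0 0 0; 9.18 -18 9 0 0 0 0.3; 9.18 -23 12.2 2 0 0 0.3; 9.18 -23 12.2 4 0 0 0.3';python3 -m creep '9.18 0 0 0 0 0 0;9.18 0 0 0 0 0 0'; python3 - <<'E'
from h import *
import cv2
go([.582,-.1,.073],0)
c=vision.camera_info("wrist");print(c["fov_y"],c["cx"],c["cy"],np.round(c["extrinsics"],4).tolist())
w=vision.get_image("wrist")[:,:,::-1];t=vision.get_image("top")[:,:,::-1]
cv2.imwrite("pics/w1.png",w);cv2.imwrite("pics/t1.png",t)
E
```

```text
clock: 1.98
position: [0.5829, -0.1029, 0.2085]
ee_rot: [2.225, 2.214, -0.001]
force: [0.1, 1.3, -0.7]
width: 1.0
gripper_force: 0.0
clock: 2.22
position: [0.5814, -0.0968, 0.2091]
ee_rot: [-2.219, -2.223, -0.0]
force: [-0.6, -0.3, -0.9]
width: 1.002
gripper_force: 0.0
at [ 0.5814 -0.0968  0.2091] shift cm [-0.33  0.07 13.31] turn [-0.  -0.   0.1]
65.70646984690485 253.29484615578215 188.14619116703608 [[1.0, 0.0026, 0.0021, 0.5828], [0.0031, -0.9677, -0.2521, -0.0288], [0.0014, 0.2522, -0.9677, 0.346], [0.0, 0.0, 0.0, 1.0]]
```

View pics/w1.png

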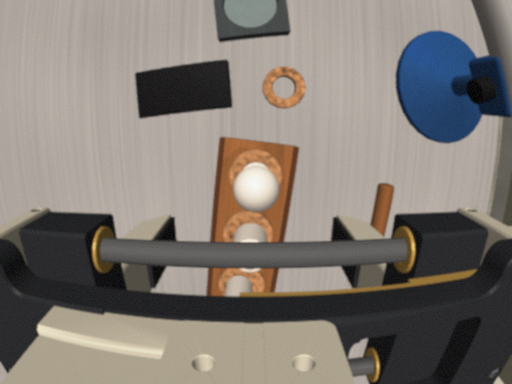

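```bash
python3 -m creep '9.18 -.3 .2 3 0 0 0;9.18 -.3 .2 6 0 0 0;9.18 -.3 .2 9 0 0 0;9.18 -.3 .2 11.5 0 0 0;9.18 -.3 .2 13.3 0 0 0' 20;python3 -m creep '9.18 0 0 0 0 0 0;9.18 0 0 0 0 0 0'; python3 -c "
from h import *
go([.584,-.1,.073],0)"
```

```text
clock: 2.95
position: [0.5838, -0.0997, 0.0755]
ee_rot: [2.219, 2.224, 0.001]
force: [-0.2, 0.4, 0.4]
width: 1.003
gripper_force: 0.0
clock: 3.2
position: [0.5843, -0.1009, 0.0768]
ee_rot: [2.22, 2.222, 0.002]
force: [-0.6, 0.1, -0.9]
width: 0.999
gripper_force: 0.0
at [ 0.5843 -0.1009  0.0768] shift cm [ 0.09 -0.03  0.08] turn [0.1 0.  0. ]
```

```bash
python3 -m creep '6 .1 0 .1 0 0 0;5 .1 0 .1 0 0 0;4.6 .1 0 .1 0 0 0;4 .1 0 .1 0 0 0;3.5 .1 0 .1 0 0 0' 15;python3 -m creep '3.5 0 0 0 0 0 0;3.5 0 0 0 0 0 0;3.5 0 0 0 0 0 0;3.5 0 0 0 0 0 0'; python3 -c "
from h import *
go([.584,-.1,.073],0)"
```

```text
clock: 3.82
position: [0.5836, -0.0999, 0.0748]
ee_rot: [2.221, 2.222, 0.0]
force: [0.6, -0.1, 0.1]
width: 0.503
gripper_force: 0.0
clock: 4.32
position: [0.5836, -0.0999, 0.0747]
ee_rot: [2.221, 2.222, 0.0]
force: [-0.0, 0.3, 0.3]
width: 0.467
gripper_force: 15.0
at [ 0.5836 -0.0999  0.0747] shift cm [-0.01  0.04 -0.13] turn [0. 0. 0.]
```

```bash
python3 -m creep '3.5 0 0 -.7 0 0 0;3.5 0 0 -2 0 0 0;3.5 0 0 -4 0 0 0;3.5 0 0 -6.5 0 0 0;3.5 0 0 -8 0 0 0' ;python3 -m creep '3.5 2 0 0 0 0 0;3.5 5 -.2 0 0 0 0;3.5 9 -.4 0 0 0 0;3.5 13 -.6 0 0 0 0;3.5 16 -.7 0 0 0 0'; python3 -m creep '3.5 2 -.1 0 0 0 0;3.5 3 -.1 0 0 0 0; 3.5 3.7 -.1 0 0 0 0;3.5 3.7 -.1 0 0 0 0;3.5 3.7 -.1 0 0 0 0' ;python3 - <<'E'
from h import *
import cv2
go([.5762,.0972,.066],0)
cv2.imwrite("pics/w2.png",vision.get_image("wrist")[:,:,::-1])
E
```

```text
clock: 4.95
position: [0.5841, -0.1002, 0.1567]
ee_rot: [2.22, 2.221, 0.002]
force: [-0.9, 0.0, -1.1]
width: 0.469
gripper_force: 15.0
clock: 5.58
position: [0.5753, 0.064, 0.1536]
ee_rot: [-2.216, -2.224, 0.001]
force: [-0.3, 0.1, -1.0]
width: 0.467
gripper_force: 15.0
clock: 6.2
position: [0.5756, 0.0959, 0.1548]
ee_rot: [2.222, 2.22, -0.0]
force: [0.5, 0.1, -1.7]
width: 0.471
gripper_force: 15.0
at [0.5756 0.0959 0.1548] shift cm [0.13 0.06 8.58] turn [ 0.   0.  -0.1]
```

View pics/w2.png

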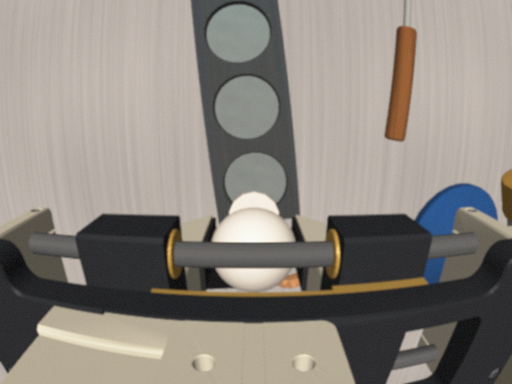

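```bash
cat >> h.py <<'E'
def fe(c,u,v,z):
    f=192/np.tan(np.radians(c["fov_y"])/2);E=c["extrinsics"];a=np.array([u-c["cx"],v-c["cy"]]);r=np.linalg.norm(a);t=r/f
    d=E[:3,:3]@np.r_[a/r*np.sin(t),np.cos(t)];return (E[:3,3]+d*(z-E[2,3])/d[2]).round(4)
def pj(c,P):
    f=192/np.tan(np.radians(c["fov_y"])/2);E=c["extrinsics"];q=E[:3,:3].T@(np.array(P)-E[:3,3]);r=np.hypot(q[0],q[1])
    return (np.array([c["cx"],c["cy"]])+f*np.arctan2(r,q[2])*q[:2]/r).round(1)
E
python3 - <<'E'
from h import *
c=vision.camera_info("wrist")
for p in((238,33),(247,107),(255,182)):print(fe(c,*p,.012))
x,y,z=telemetry.observe()["position"];z-=.003
print("ball",pj(c,(x,y,z)),[pj(c,(x+dx,y+.017,z-.053)) for dx in(0,)],"foot front edge")
E
```

```text
[0.5633 0.2404 0.012 ]
[0.5718 0.1689 0.012 ]
[0.5793 0.0971 0.012 ]
ball [249.9 246.9] [array([250.5, 189.1])] foot front edge
```

```bash
python3 -m creep '3.5 .1 .1 2.5 0 0 0;3.5 .1 .1 5 0 0 0;3.5 .1 .1 7 0 0 0;3.5 .1 .1 8 0 0 0;3.5 .1 .1 8.2 0 0 0' ;python3 -m creep '3.5 0 0 .1 0 0 0;3.5 0 0 .2 0 0 0;3.5 0 0 .3 0 0 0;3.5 0 0 .3 0 0 0'; python3 -c "
from h import *
go([.5762,.0972,.0642],0)"
```

```text
clock: 6.88
position: [0.5764, 0.0976, 0.0725]
ee_rot: [-2.222, -2.221, 0.001]
force: [-0.5, -0.3, -0.7]
width: 0.464
gripper_force: 15.0
clock: 7.38
position: [0.5765, 0.0982, 0.0699]
ee_rot: [2.221, 2.222, 0.0]
force: [-0.0, -0.3, -1.3]
width: 0.47
gripper_force: 15.0
at [0.5765 0.0982 0.0699] shift cm [-0.1  -0.03  0.27] turn [ 0. -0.  0.]
```

```bash
python3 -m creep '3.5 0 0 .1 0 0 0;3.5 0 0 .2 0 0 0;3.5 0 0 .2 0 0 0;3.5 0 0 .2 0 0 0';python3 -m creep '3.5 0 0 .05 0 0 0;3.5 0 0 .1 0 0 0;3.5 0 0 .1 0 0 0'
```

```text
clock: 7.88
position: [0.5765, 0.0981, 0.0677]
ee_rot: [-2.221, -2.222, 0.0]
force: [-0.0, -0.4, 0.1]
width: 0.468
gripper_force: 15.0
clock: 8.25
position: [0.5765, 0.0981, 0.0667]
ee_rot: [-2.221, -2.222, -0.0]
force: [-0.1, 0.5, -1.1]
width: 0.468
gripper_force: 15.0
```

```bash
python3 -m creep '3.5 0 0 .05 0 0 0;3.5 0 0 .1 0 0 0;3.5 0 0 .1 0 0 0'
```

```text
clock: 8.62
position: [0.5767, 0.0981, 0.0665]
ee_rot: [-2.221, -2.222, -0.001]
force: [-2.9, 0.8, 10.1]
width: 0.471
gripper_force: 15.0
```

```bash
python3 -m creep '3.5 0 0 -.05 0 0 0;3.5 0 0 -.1 0 0 0;4.6 0 0 -.1 0 0 0;5 0 0 -.1 0 0 0;6 0 0 -.1 0 0 0';python3 -m creep '8 0 0 0 0 0 0;8 0 0 0 0 0 0;8 0 0 -1 0 0 0;8 0 0 -4 0 0 0;8 0 0 -8 0 0 0';python3 -m creep '8 0 0 -5 0 0 0;8 0 0 -7 0 0 0;8 0 0 -7 0 0 0'; python3 - <<'E'
from h import *
import cv2
go([.5755,-.1725,.16],0)
cv2.imwrite("pics/w3.png",vision.get_image("wrist")[:,:,::-1])
c=vision.camera_info("wrist");np.save("c3",c["extrinsics"])
print(pj(c,(.5767,.098,.065)),pj(c,(.5762,.0972,.012)))
E
```

```text
clock: 9.25
position: [0.5765, 0.0981, 0.0667]
ee_rot: [2.221, 2.222, -0.0]
force: [-0.5, -0.2, 0.1]
width: 0.612
gripper_force: 0.0
clock: 9.88
position: [0.576, 0.0979, 0.1476]
ee_rot: [-2.221, -2.221, 0.002]
force: [0.5, 0.6, 0.2]
width: 0.866
gripper_force: 0.0
clock: 10.25
position: [0.5775, 0.0981, 0.219]
ee_rot: [2.22, 2.221, 0.006]
force: [0.3, 0.9, -0.2]
width: 0.871
gripper_force: 0.0
at [0.5775 0.0981 0.219 ] shift cm [-27.07  -0.23   5.56] turn [ 0.2 -0.1  0. ]
[251.1 181.1] [250.9 171.5]
```

View pics/w3.png

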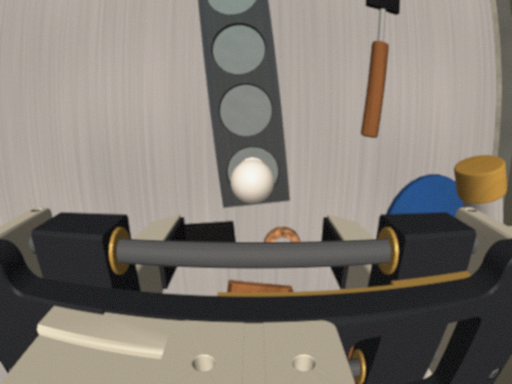

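```bash
python3 -m creep '9.18 -4 0 0 0 0 0;9.18 -10 0 0 0 0 0;9.18 -16 0 0 0 0 0;9.18 -22 -.1 0 0 0 0;9.18 -26 -.2 0 0 0 0';python3 -m creep '9.18 -1 0 0 0 0 0;9.18 -1 0 3 0 0 0;9.18 -1 0 5 0 0 0;9.18 -1 0 5 0 0 0'; python3 - <<'E'
from h import *
go([.5745,-.172,.052],0)
E
```

```text
clock: 10.92
position: [0.5732, -0.1651, 0.2156]
ee_rot: [-2.224, -2.218, 0.003]
force: [0.6, -0.3, -0.7]
width: 1.001
gripper_force: 0.0
clock: 11.42
position: [0.5734, -0.1703, 0.1645]
ee_rot: [-2.217, -2.22, 0.003]
force: [0.2, 0.5, -0.2]
width: 1.001
gripper_force: 0.0
at [ 0.5734 -0.1703  0.1645] shift cm [-0.19  0.16 10.95] turn [-0.3 -0.1  0.1]
```

```bash
python3 -m creep '9.18 -.2 .2 2 0 0 0;9.18 -.2 .2 5 0 0 0;9.18 -.2 .2 8 0 0 0;9.18 -.2 .2 10 0 0 0;9.18 -.2 .2 10.9 0 0 0';python3 -m creep '9.18 0 0 0 0 0 0;7 0 0 0 0 0 0;6 0 0 0 0 0 0;5 0 0 0 0 0 0'; python3 -m creep '4.4 0 0 0 0 0 0;3.9 0 0 0 0 0 0;3.3 0 0 0 0 0 0;3.3 0 0 0 0 0 0;3.3 0 0 0 0 0 0' 20; python3 -m creep '3.3 0 0 0 0 0 0;3.3 0 0 0 0 0 0'
```

```text
clock: 12.05
position: [0.5762, -0.1736, 0.0564]
ee_rot: [-2.22, -2.221, 0.001]
force: [0.0, -0.3, -0.3]
width: 1.0
gripper_force: 0.0
clock: 12.55
position: [0.5769, -0.1739, 0.0583]
ee_rot: [2.22, 2.222, 0.001]
force: [-0.2, 0.2, 0.3]
width: 0.723
gripper_force: 0.0
clock: 13.18
position: [0.5767, -0.1739, 0.0577]
ee_rot: [2.221, 2.222, 0.0]
force: [0.6, 0.3, 0.4]
width: 0.431
gripper_force: 20.0
clock: 13.42
position: [0.5767, -0.1739, 0.0578]
ee_rot: [2.221, 2.222, 0.0]
force: [0.2, 0.3, 0.3]
width: 0.432
gripper_force: 20.0
```

```bash
python3 -m creep '3.3 0 0 -.7 0 0 0;3.3 0 0 -3 0 0 0;3.3 0 0 -6 0 0 0;3.3 0 0 -9.5 0 0 0;3.3 0 0 -12.5 0 0 0' ;python3 -m creep '3.3 2 0 -.5 0 0 0;3.3 6 -.2 -.5 0 0 0;3.3 11 -.4 -.5 0 0 0;3.3 16 -.6 -.5 0 0 0;3.3 21 -.7 -.5 0 0 0'; python3 -m creep '3.3 5 -.1 0 0 0 0;3.3 9 -.1 0 0 0 0; 3.3 12 -.1 0 0 0 0;3.3 13.2 -.1 0 0 0 0;3.3 13.2 -.1 0 0 0 0' ;python3 - <<'E'
from h import *
go([.5682,.1680,.048],0)
E
```

```text
clock: 14.05
position: [0.5765, -0.1741, 0.1843]
ee_rot: [2.221, 2.221, 0.0]
force: [0.4, -0.4, -1.6]
width: 0.429
gripper_force: 20.0
clock: 14.68
position: [0.5691, 0.0375, 0.1881]
ee_rot: [-2.221, -2.222, -0.0]
force: [1.4, -0.5, -0.4]
width: 0.427
gripper_force: 20.0
clock: 15.3
position: [0.5684, 0.1679, 0.1878]
ee_rot: [2.22, 2.222, -0.0]
force: [0.6, -0.1, 0.0]
width: 0.431
gripper_force: 20.0
at [0.5684 0.1679 0.1878] shift cm [ 1.000e-02 -2.000e-02  1.368e+01] turn [-0.   0.   0.1]
```

```bash
python3 -m creep '3.3 0 0 4 0 0 0;3.3 0 0 8 0 0 0;3.3 0 0 11 0 0 0;3.3 0 0 13 0 0 0;3.3 0 0 13.4 0 0 0' ;python3 -m creep '3.3 0 0 0 0 0 0;3.3 0 0 .1 0 0 0;3.3 0 0 .2 0 0 0;3.3 0 0 .3 0 0 0;3.3 0 0 .3 0 0 0'
```

```text
clock: 15.92
position: [0.568, 0.1656, 0.0528]
ee_rot: [-2.224, -2.219, 0.004]
force: [-0.1, -0.9, -0.7]
width: 0.434
gripper_force: 20.0
clock: 16.55
position: [0.5684, 0.1682, 0.0508]
ee_rot: [-2.221, -2.222, -0.0]
force: [0.7, -0.5, -1.2]
width: 0.433
gripper_force: 20.0
```

```bash
python3 -m creep '3.3 0 0 .05 0 0 0;3.3 0 0 .1 0 0 0;3.3 0 0 .1 0 0 0'; python3 -m creep '3.3 0 0 .05 0 0 0;3.3 0 0 .05 0 0 0;3.3 0 0 .05 0 0 0'
```

```text
clock: 16.92
position: [0.5685, 0.1681, 0.0498]
ee_rot: [-2.221, -2.222, -0.0]
force: [-1.0, -0.1, -0.4]
width: 0.43
gripper_force: 20.0
clock: 17.3
position: [0.5685, 0.1682, 0.0497]
ee_rot: [-2.221, -2.222, -0.001]
force: [-1.9, -0.2, 5.4]
width: 0.43
gripper_force: 20.0
```

```bash
python3 -m creep '3.3 0 0 -.05 0 0 0;4.1 0 0 -.05 0 0 0;4.6 0 0 -.05 0 0 0;5.5 0 0 -.05 0 0 0;7 0 0 -.05 0 0 0';python3 -m creep '8 0 0 0 0 0 0;8 0 0 0 0 0 0;8 0 0 -1 0 0 0;8 0 0 -5 0 0 0;8 0 0 -10 0 0 0';python3 -m creep '8 0 0 -4 0 0 0;9.18 -4 0 -7 0 0 0;9.18 -10 0 -7 0 0 0;9.18 -16 0 -7 0 0 0;9.18 -22 0 -7 0 0 0'; python3 -m creep '9.18 -5 0 0 0 0 0;9.18 -10 0 0 0 0 0;9.18 -15 0 0 0 0 0;9.18 -19 0 0 0 0 0;9.18 -19 0 0 0 0 0'; python3 - <<'E'
from h import *
import cv2
cv2.imwrite("pics/w4.png",vision.get_image("wrist")[:,:,::-1])
cv2.imwrite("pics/t4.png",vision.get_image("top")[:,:,::-1])
go([.563,-.2425,.07],0)
c=vision.camera_info("wrist")
print([pj(c,(.5635,-.2425,z)) for z in (.02,.104)],[pj(c,(.5545,-.312,z)) for z in (.02,.106)])
E
```

```text
clock: 17.92
position: [0.5685, 0.1681, 0.0497]
ee_rot: [2.221, 2.222, 0.0]
force: [-0.0, -0.9, -0.1]
width: 0.661
gripper_force: 0.0
clock: 18.55
position: [0.5679, 0.1678, 0.1507]
ee_rot: [-2.221, -2.221, 0.003]
force: [0.3, 0.8, 0.5]
width: 0.871
gripper_force: 0.0
clock: 19.18
position: [0.5684, -0.0537, 0.2207]
ee_rot: [2.22, 2.222, 0.002]
force: [0.9, -0.6, 0.4]
width: 1.002
gripper_force: 0.0
clock: 19.8
position: [0.5673, -0.2464, 0.2207]
ee_rot: [2.226, 2.214, -0.002]
force: [-0.2, 1.4, 0.1]
width: 1.002
gripper_force: 0.0
at [ 0.5685 -0.2418  0.22  ] shift cm [-0.07 -0.55 14.7 ] turn [ 0. -0. -0.]
[array([247.1, 172.1]), array([245.3, 191.1])] [array([240., 228.]), array([236.4, 261.9])]
```

View pics/w4.png

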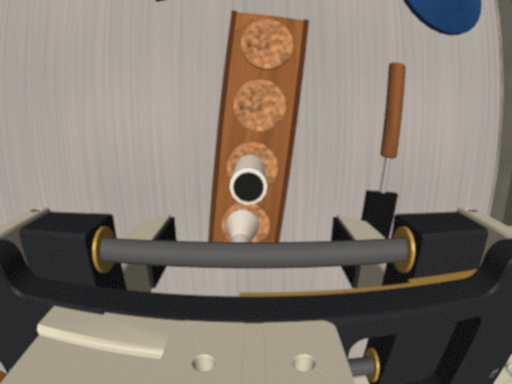

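View pics/t4.png

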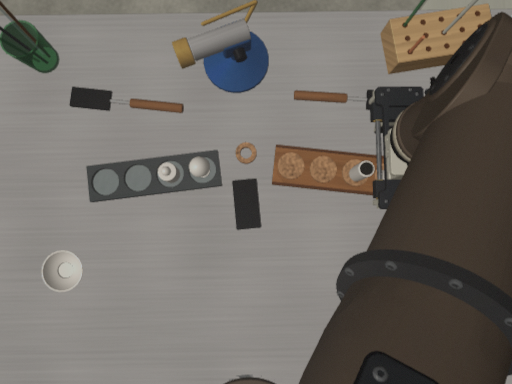

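```bash
python3 -m creep '9.18 -.1 -.5 3 0 0 0;9.18 -.1 -.5 7 0 0 0;9.18 -.1 -.5 11 0 0 0;9.18 -.1 -.5 13.7 0 0 0;9.18 -.1 -.5 14.7 0 0 0';python3 -m creep '9.18 0 0 0 0 0 0;7 0 0 0 0 0 0;6 0 0 0 0 0 0;5 0 0 0 0 0 0'; python3 -m creep '4 0 0 0 0 0 0;3.5 0 0 0 0 0 0;2.8 0 0 0 0 0 0;2.8 0 0 0 0 0 0;2.8 0 0 0 0 0 0' 20; python3 -m creep '2.8 0 0 0 0 0 0;2.8 0 0 0 0 0 0'
```

```text
clock: 20.52
position: [0.5634, -0.2406, 0.0714]
ee_rot: [-2.217, -2.223, 0.0]
force: [-0.2, 0.1, -0.0]
width: 0.996
gripper_force: 0.0
clock: 21.02
position: [0.564, -0.243, 0.0734]
ee_rot: [2.22, 2.221, 0.001]
force: [0.1, -0.3, 0.2]
width: 0.726
gripper_force: 0.0
clock: 21.65
position: [0.5636, -0.2429, 0.0727]
ee_rot: [-2.221, -2.222, -0.0]
force: [-0.8, 0.3, -0.2]
width: 0.366
gripper_force: 20.0
clock: 21.9
position: [0.5636, -0.2429, 0.0727]
ee_rot: [-2.221, -2.222, 0.0]
force: [-0.1, -0.4, -0.2]
width: 0.365
gripper_force: 20.0
```

```bash
python3 -m creep '2.8 0 0 -.7 0 0 0;2.8 0 0 -3 0 0 0;2.8 0 0 -7 0 0 0;2.8 0 0 -11 0 0 0;2.8 0 0 -14 0 0 0' ;python3 -m creep '2.8 2 0 -.5 0 0 0;2.8 6 -.1 -.5 0 0 0;2.8 11 -.1 -.5 0 0 0;2.8 16 -.2 -.5 0 0 0;2.8 21 -.2 -.5 0 0 0'; python3 -m creep '2.8 5 0 0 0 0 0;2.8 10 0 0 0 0 0;2.8 15 0 0 0 0 0;2.8 20 -.1 0 0 0 0;2.8 24 -.1 0 0 0 0'; python3 -m creep '2.8 2 0 0 0 0 0;2.8 3.3 0 0 0 0 0; 2.8 3.3 0 0 0 0 0;2.8 3.3 0 0 0 0 0' ;python3 - <<'E'
from h import *
go([.5602,.2403,.0617],0)
E
```

```text
clock: 22.52
position: [0.5638, -0.2432, 0.2149]
ee_rot: [2.22, 2.221, 0.001]
force: [-0.1, -0.2, -1.0]
width: 0.368
gripper_force: 20.0
clock: 23.15
position: [0.5613, -0.0314, 0.2183]
ee_rot: [2.221, 2.222, 0.001]
force: [0.8, 0.1, -1.7]
width: 0.366
gripper_force: 20.0
clock: 23.78
position: [0.56, 0.2095, 0.2181]
ee_rot: [-2.219, -2.223, -0.001]
force: [0.2, -0.4, -1.0]
width: 0.368
gripper_force: 20.0
clock: 24.28
position: [0.5608, 0.2381, 0.2179]
ee_rot: [2.223, 2.219, -0.001]
force: [0.2, -0.4, -0.7]
width: 0.367
gripper_force: 20.0
at [0.5608 0.2381 0.2179] shift cm [ 0.23 -0.06 15.32] turn [ 0.   0.  -0.1]
```

Target contact: TCP ≈ 0.0646, i.e. 15.3 cm down.

```bash
python3 -m creep '2.8 .2 0 4 0 0 0;2.8 .2 0 8 0 0 0;2.8 .2 0 12 0 0 0;2.8 .2 0 14.3 0 0 0;2.8 .2 0 14.9 0 0 0' ;python3 -m creep '2.8 0 0 0 0 0 0;2.8 0 0 .1 0 0 0;2.8 0 0 .2 0 0 0;2.8 0 0 .2 0 0 0;2.8 0 0 .2 0 0 0'; python3 -m creep '2.8 0 0 .05 0 0 0;2.8 0 0 .1 0 0 0;2.8 0 0 .1 0 0 0'
```

```text
clock: 24.9
position: [0.56, 0.2402, 0.0676]
ee_rot: [-2.223, -2.22, 0.004]
force: [-0.2, -0.0, -1.3]
width: 0.369
gripper_force: 20.0
clock: 25.52
position: [0.5605, 0.2422, 0.067]
ee_rot: [2.221, 2.222, 0.001]
force: [0.2, -0.4, -1.6]
width: 0.367
gripper_force: 20.0
clock: 25.9
position: [0.5604, 0.2421, 0.0657]
ee_rot: [-2.221, -2.222, 0.0]
force: [-0.4, 0.2, -1.1]
width: 0.363
gripper_force: 20.0
```

```bash
python3 -m creep '2.8 0 0 .05 0 0 0;2.8 0 0 .1 0 0 0;2.8 0 0 .1 0 0 0'; python3 -m creep '2.8 0 0 .05 0 0 0;2.8 0 0 .05 0 0 0;2.8 0 0 .05 0 0 0'
```

```text
clock: 26.28
position: [0.5604, 0.2421, 0.0647]
ee_rot: [2.221, 2.222, 0.0]
force: [-0.0, 0.6, -1.3]
width: 0.366
gripper_force: 20.0
clock: 26.65
position: [0.5604, 0.2421, 0.0647]
ee_rot: [-2.221, -2.222, -0.0]
force: [-1.5, 0.3, 5.5]
width: 0.369
gripper_force: 20.0
```

```bash
python3 -m creep '2.8 0 0 -.05 0 0 0;3.5 0 0 -.05 0 0 0;4 0 0 -.05 0 0 0;5 0 0 -.05 0 0 0;7 0 0 -.05 0 0 0';python3 -m creep '8 0 0 0 0 0 0;8 0 0 0 0 0 0;8 0 0 -1 0 0 0;8 0 0 -5 0 0 0;8 0 0 -10 0 0 0';python3 -m creep '8 0 0 -5 0 0 0;9.18 -4 0 -6 0 0 0;9.18 -10 0 -6 0 0 0;9.18 -16 0 -6 0 0 0;9.18 -22 0 -6 0 0 0'; python3 -m creep '9.18 -6 0 0 0 0 0;9.18 -12 0 0 0 0 0;9.18 -18 -.2 0 0 0 0;9.18 -24 -.4 0 0 0 0;9.18 -29 -.6 0 0 0 0'; python3 -m creep '9.18 -3 0 0 0 0 0;9.18 -4.4 0 0 0 0 0;9.18 -4.4 0 0 0 0 0;9.18 -4.4 0 0 0 0 0;9.18 -4.4 0 0 0 0 0'; python3 - <<'E'
from h import *
import cv2
c=vision.camera_info("wrist")
cv2.imwrite("pics/w5.png",vision.get_image("wrist")[:,:,::-1])
cv2.imwrite("pics/s5.png",vision.get_image("scene")[:,:,::-1])
go([.554,-.312,.088],0)
print([pj(c,(.554,-.312,z)) for z in (.02,.106)])
E
```

```text
clock: 27.28
position: [0.5604, 0.242, 0.0647]
ee_rot: [2.221, 2.222, -0.0]
force: [0.8, -0.2, 0.5]
width: 0.604
gripper_force: 0.0
clock: 27.9
position: [0.5599, 0.2418, 0.1657]
ee_rot: [-2.221, -2.222, 0.003]
force: [0.3, 0.3, 0.1]
width: 0.868
gripper_force: 0.0
clock: 28.52
position: [0.5604, 0.0202, 0.2257]
ee_rot: [2.22, 2.222, 0.002]
force: [0.5, -0.5, 0.1]
width: 1.003
gripper_force: 0.0
clock: 29.15
position: [0.5541, -0.2706, 0.2257]
ee_rot: [2.222, 2.22, 0.0]
force: [0.4, -0.0, 1.3]
width: 0.998
gripper_force: 0.0
clock: 29.78
position: [0.5553, -0.3102, 0.2247]
ee_rot: [-2.218, -2.224, -0.001]
force: [-0.0, -0.0, 0.6]
width: 0.999
gripper_force: 0.0
at [ 0.5551 -0.3108  0.2248] shift cm [-0.13 -0.11 13.38] turn [ 0.  -0.   0.1]
[array([250.4, 172.3]), array([249.7, 191.6])]
```

View pics/w5.png

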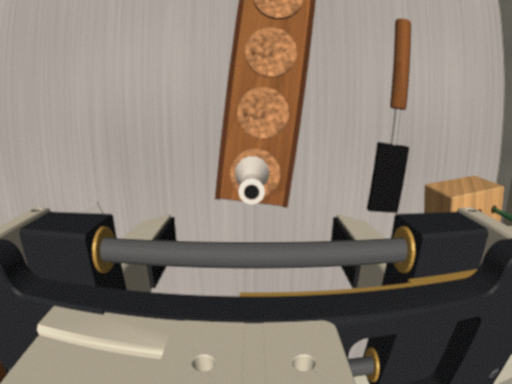

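```bash
python3 -m creep '9.18 -.1 -.1 3 0 0 0;9.18 -.1 -.1 7 0 0 0;9.18 -.1 -.1 10 0 0 0;9.18 -.1 -.1 12.5 0 0 0;9.18 -.1 -.1 13.4 0 0 0';python3 -m creep '9.18 0 0 0 0 0 0;7 0 0 0 0 0 0;5.5 0 0 0 0 0 0;4 0 0 0 0 0 0;3.2 0 0 0 0 0 0'; python3 -m creep '2.5 0 0 0 0 0 0;2 0 0 0 0 0 0;1.2 0 0 0 0 0 0;1.2 0 0 0 0 0 0;1.2 0 0 0 0 0 0' 20; python3 -m creep '1.2 0 0 0 0 0 0;1.2 0 0 0 0 0 0'
```

```text
clock: 30.5
position: [0.5532, -0.312, 0.0893]
ee_rot: [-2.219, -2.221, 0.001]
force: [-0.7, -0.2, 0.6]
width: 0.998
gripper_force: 0.0
clock: 31.12
position: [0.5538, -0.313, 0.091]
ee_rot: [2.221, 2.222, 0.0]
force: [-0.0, 0.0, -0.3]
width: 0.614
gripper_force: 0.0
clock: 31.75
position: [0.5536, -0.3129, 0.0907]
ee_rot: [-2.221, -2.222, -0.0]
force: [0.2, 0.1, -0.5]
width: 0.244
gripper_force: 20.0
clock: 32.0
position: [0.5536, -0.3129, 0.0907]
ee_rot: [-2.221, -2.222, 0.0]
force: [0.2, -1.0, -1.3]
width: 0.241
gripper_force: 20.0
```

```bash
python3 - <<'E'
from h import *
import cv2
i=vision.get_image("scene")[:,:,::-1]
cv2.imwrite("pics/s6.png",np.hstack([cv2.resize(i[150:250,80:180],(400,400),interpolation=2),cv2.resize(i[190:260,270:410][:, :],(400,400),interpolation=2)]))
print(telemetry.observe()["width"])
E
```

```text
0.24415929016891996
```

View pics/s6.png

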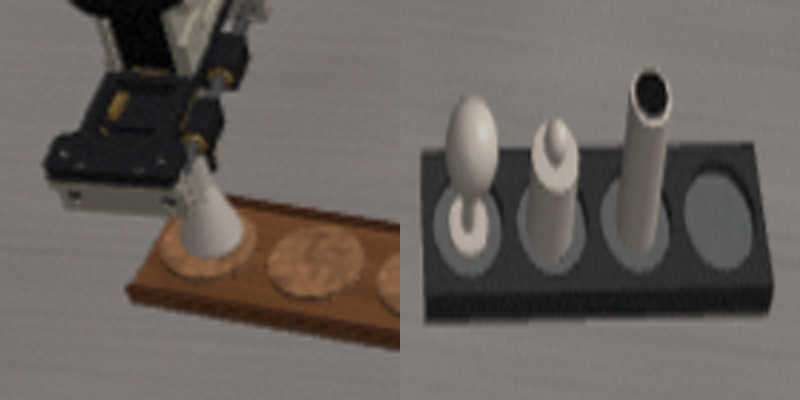

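```bash
python3 -m creep '1.2 0 0 -.3 0 0 0;1.2 0 0 -.8 0 0 0;1.2 0 0 -1.5 0 0 0;1.2 0 0 -2 0 0 0;1.2 0 0 -2 0 0 0'; python3 - <<'E'
from h import *
import cv2
i=vision.get_image("scene")[:,:,::-1];w=vision.get_image("wrist")[:,:,::-1]
cv2.imwrite("pics/s7.png",np.hstack([cv2.resize(i[150:250,80:180],(400,400),interpolation=2),cv2.resize(w[100:260,160:340],(400,400),interpolation=2)]))
E
```

```text
clock: 32.67
position: [0.554, -0.3131, 0.1114]
ee_rot: [2.22, 2.221, 0.001]
force: [-0.6, -0.5, -1.1]
width: 0.243
gripper_force: 20.0
```

View pics/s7.png

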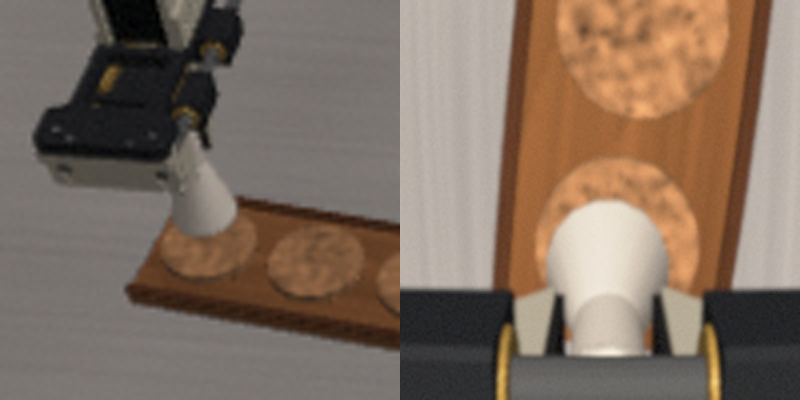

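```bash
python3 -m creep '1.2 0 0 -1 0 0 0;1.2 0 0 -3 0 0 0;1.2 0 0 -6 0 0 0;1.2 0 0 -9 0 0 0;1.2 0 0 -11 0 0 0' ;python3 -m creep '1.2 1.5 0 -.5 0 0 0;1.2 4.5 0 -.5 0 0 0;1.2 8.5 -.1 -.5 0 0 0;1.2 13 -.1 -.5 0 0 0;1.2 17.5 -.2 -.5 0 0 0'; python3 -m creep '1.2 4.5 0 0 0 0 0;1.2 9 0 0 0 0 0;1.2 13.5 0 0 0 0 0;1.2 18 0 0 0 0 0;1.2 22.5 0 0 0 0 0'; python3 -m creep '1.2 4.5 0 0 0 0 0;1.2 9 0 0 0 0 0; 1.2 13.5 0 0 0 0 0;1.2 17.5 0 0 0 0 0; 1.2 20 0 0 0 0 0'; python3 -m creep '1.2 1.5 0 0 0 0 0;1.2 2.3 0 0 0 0 0; 1.2 2.3 0 0 0 0 0;1.2 2.3 0 0 0 0 0;1.2 2.3 0 0 0 0 0'  ;python3 - <<'E'
from h import *
go([.5522,.3119,.0796],0)
E
```

```text
clock: 33.4
position: [0.554, -0.3136, 0.2239]
ee_rot: [2.22, 2.22, 0.001]
force: [-0.4, -0.6, -1.2]
width: 0.238
gripper_force: 20.0
clock: 34.02
position: [0.551, -0.1353, 0.2255]
ee_rot: [-2.219, -2.222, -0.0]
force: [0.8, -0.3, -0.7]
width: 0.244
gripper_force: 20.0
clock: 34.65
position: [0.5504, 0.0895, 0.2256]
ee_rot: [-2.219, -2.222, 0.0]
force: [-0.4, -0.6, 0.0]
width: 0.239
gripper_force: 20.0
clock: 35.28
position: [0.5499, 0.2901, 0.2253]
ee_rot: [-2.217, -2.225, 0.001]
force: [0.7, -0.5, -1.2]
width: 0.245
gripper_force: 20.0
clock: 35.9
position: [0.5517, 0.309, 0.2259]
ee_rot: [2.222, 2.22, 0.0]
force: [-0.2, 0.1, -1.1]
width: 0.245
gripper_force: 20.0
at [0.5517 0.309  0.2259] shift cm [ 0.29  0.05 14.33] turn [ 0.   0.  -0.1]
```

```bash
python3 -m creep '1.2 .2 .1 3 0 0 0;1.2 .2 .1 7 0 0 0;1.2 .2 .1 11 0 0 0;1.2 .2 .1 13.3 0 0 0;1.2 .2 .1 13.9 0 0 0' ;python3 -m creep '1.2 0 0 0 0 0 0;1.2 0 0 .1 0 0 0;1.2 0 0 .2 0 0 0;1.2 0 0 .2 0 0 0;1.2 0 0 .2 0 0 0'; python3 -m creep '1.2 0 0 .05 0 0 0;1.2 0 0 .1 0 0 0;1.2 0 0 .1 0 0 0'
```

```text
clock: 36.52
position: [0.5517, 0.3112, 0.0854]
ee_rot: [-2.221, -2.221, 0.004]
force: [-0.3, 1.1, -0.5]
width: 0.244
gripper_force: 20.0
clock: 37.15
position: [0.5524, 0.3122, 0.085]
ee_rot: [-2.221, -2.222, -0.001]
force: [-0.2, 0.8, -1.2]
width: 0.241
gripper_force: 20.0
clock: 37.52
position: [0.5523, 0.3121, 0.0836]
ee_rot: [-2.221, -2.222, 0.0]
force: [0.2, -0.5, -0.9]
width: 0.239
gripper_force: 20.0
```

```bash
python3 -m creep '1.2 0 0 .05 0 0 0;1.2 0 0 .1 0 0 0;1.2 0 0 .1 0 0 0'; python3 -m creep '1.2 0 0 .05 0 0 0;1.2 0 0 .05 0 0 0;1.2 0 0 .05 0 0 0'
```

```text
clock: 37.9
position: [0.5524, 0.312, 0.0827]
ee_rot: [-2.221, -2.222, 0.0]
force: [-0.2, 0.4, -1.5]
width: 0.24
gripper_force: 20.0
clock: 38.28
position: [0.5526, 0.3121, 0.0826]
ee_rot: [2.221, 2.222, 0.001]
force: [-1.1, -1.3, 4.6]
width: 0.245
gripper_force: 20.0
```

```bash
python3 -m creep '1.8 0 0 -.05 0 0 0;2.4 0 0 -.05 0 0 0;3 0 0 -.05 0 0 0;4.5 0 0 -.05 0 0 0;6 0 0 -.05 0 0 0';python3 -m creep '7 0 0 0 0 0 0;7 0 0 0 0 0 0;7 0 0 -1 0 0 0;7 0 0 -5 0 0 0;7 0 0 -10 0 0 0';python3 -m creep '7 0 0 -5 0 0 0;7 4 -1 -6 0 0 0;7 9 -3 -6 0 0 0;7 15 -6 -6 0 0 0;7 20 -9 -6 0 0 0'; python3 -m creep '7 0 0 0 0 0 0;7 0 0 0 0 0 0'; python3 - <<'E'
from h import *
import cv2
i=vision.get_image("scene")[:,:,::-1];w=vision.get_image("top")[:,:,::-1]
cv2.imwrite("pics/s8.png",np.vstack([cv2.resize(i[185:255,270:410],(560,280),interpolation=2),cv2.resize(w[145:205,82:227],(725,300),interpolation=2)[:,:560]]))
cv2.imwrite("pics/t8.png",cv2.resize(w[145:205,82:227],(725,300),interpolation=2))
E
```

```text
clock: 38.9
position: [0.5523, 0.312, 0.0826]
ee_rot: [-2.221, -2.222, 0.0]
force: [-0.8, 0.6, -0.3]
width: 0.498
gripper_force: 0.0
clock: 39.52
position: [0.5519, 0.3117, 0.1837]
ee_rot: [-2.221, -2.222, 0.003]
force: [0.6, -0.3, 0.4]
width: 0.763
gripper_force: 0.0
clock: 40.15
position: [0.4618, 0.5132, 0.2437]
ee_rot: [2.222, 2.221, 0.002]
force: [0.9, 0.0, 0.3]
width: 0.763
gripper_force: 0.0
clock: 40.4
position: [0.4627, 0.5114, 0.2432]
ee_rot: [2.22, 2.222, 0.0]
force: [1.4, -0.7, -0.3]
width: 0.761
gripper_force: 0.0
```

View pics/s8.png

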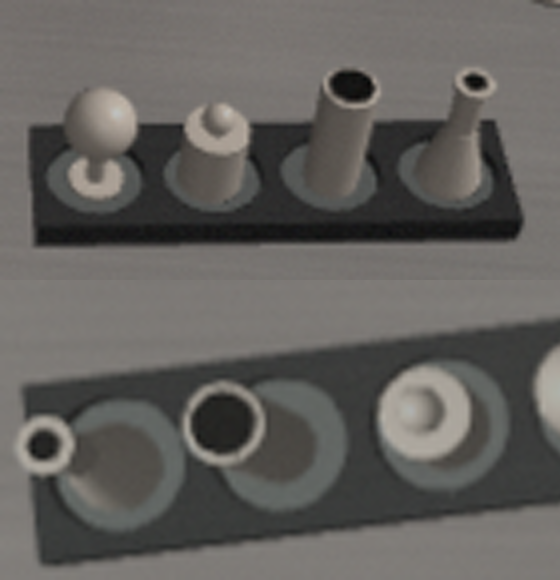

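View pics/t8.png

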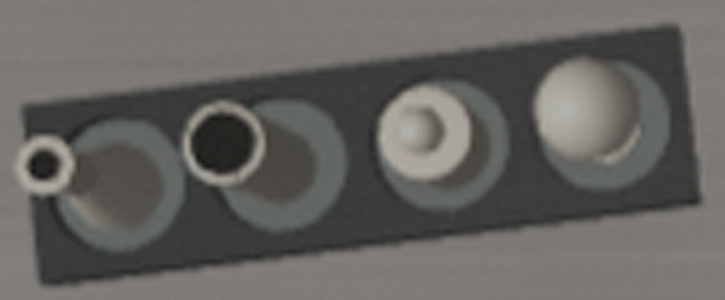

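```bash
python3 - <<'E'
from h import *
for q,z in (((224,143),.096),((424,132),.06),((588,107),.065),((45,165),.098)):
    print(ray("top",81.6+q[0]/5,144.6+q[1]/5,z).round(4))
E
```

```text
[0.5595 0.241  0.096 ]
[0.5678 0.1675 0.06  ]
[0.5768 0.0975 0.065 ]
[0.5513 0.3126 0.098 ]
```

All four pieces are within 2 mm of their well centres, so I'm handing in the job.

```bash
python3 -c "
from cell import job
print(job.sign_off())"
```

```text
the job is handed in; nothing more can be done
None
```

All four glass pieces stand upright in the rack in reverse order (flask, vial, jar, bulb from the left), each measured within about 2 mm of its well centre, and the job was handed in at about 40 s; the sign-off gave no verdict.

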